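Find and mark where the setting turntable rubs

TASK

The hand-turned setting turntable rubs its brake shoe at one place on its rim. Turn it gently by the crank knob, feel for where it drags, and leave it standing with the middle of that tight spot at the shoe. Then set the brass marker weight down gently, upright on the platter's rim right beside the shoe, and let go, without disturbing the bead jar and the ring cone.

Things in the scene. Friction and masses are not known exactly. Their poses are not given: they have to be found in the camera images.
- platter: the turntable's platter: plain aluminium disc, 220 mm across, 14 mm thick, on a vertical hinge without end stops, on a grey foot. Origin on its axis at its underside, 36 mm above the table (top face 50 mm). z up; x points from the axis to the crank knob, so its yaw is the platter's angle. Friction keeps it where it is left, also on the tight spot
- crank_grip (a point): middle of the grip of the crank knob: a black upright cylinder, 16 mm in diameter, standing on the platter 85 mm from the axis, its foot 53 mm and top 97 mm above the table. This point is on the knob's axis, 78 mm above the table. The knob spins freely on its pin, so a fixed grasp can carry it right round the circle, either way
- post: fixed brake post: dark steel block by the rim, 22 by 34 mm, up to 48 mm above the table (50 mm with a thin brass pointer on top). It carries the brake shoe, a plunger with a round rubber tip pointing at the rim, sprung by 4 N per mm, giving 2 mm. Origin: at table height, 135 mm from the platter's axis, mid face; x points away from the axis
- shoe_tip (a point): rubber tip of the brake shoe, where it meets the rim: 110 mm from the axis, 43 mm above the table. The high spot must climb past it, so the drag is strongest a little before its middle and weaker after it, in either turning direction; averaged over both directions it is even about the middle
- mark_spot (a point): point on the platter's top face (50 mm above the table) just inside the shoe, 92 mm from the axis on the line from axis to shoe: where the middle of the marker's foot is to stand. It is fixed with the post and does not turn with the platter
- axis_top (a point): the platter's axis at its top face, 50 mm above the table (hub 28 mm wide, 9 mm high). A smooth high spot, unseen, lies somewhere on the rim, 1.6 rad or more round from the crank, never at the shoe at the start. Turning takes 1 to 2 N at the knob, but 5 to 8 N with the middle of the high spot at the shoe; the rise begins and ends some 0.18 rad either side of the middle
- marker_center (a point): centre of the marker weight: a plain brass cylinder, 22 mm in diameter, 50 mm tall, 150 g, upright on the table to the left of the turntable; this point is half-way up (25 mm above its foot), z along its length
- bead_jar: bystander: small closed glass jar, 42 mm in diameter, 55 mm tall; origin at the centre of its underside
- ring_cone: bystander: wooden ring cone, foot 48 mm in diameter, 78 mm tall, pointed; origin at the centre of its underside

How it is judged:
By the outcome, as a careful person would: the job done as asked, in the order asked, and still so for the second after the job is handed in, with the robot touching nothing.
It also fails if it takes over 72 s, if anything falls off the work surface, if the arm or the gripper's body presses on something with over 40 N, if the wrist force passes 120 N, or if a joint passes its speed limit or range.

ROBOT

A 7-joint arm with a two-finger parallel gripper is mounted at the origin on the work surface. World frame = base frame: x ahead of the robot, y to its left, z up, the work surface at z = 0. Lengths are in mm, angles in rad, forces in N, time in s.
With the tool pointing down it reaches from about 400 to 875 mm from the base axis. Payload 4.4 kg.
Tool frame: the origin (TCP) lies on the centre line of the jaws, within the pads' length; the fingertips stand 19 mm ahead of it and the grasp point (between the pads) is the TCP; z points along the fingers, y is the line along which they close (so a half turn about z gives the same grasp; the last joint's range is limited). The gripper opens to 85 mm and grips with 20 to 120 N. Pads are 22 mm wide; open, the fingers measure 114 mm over their backs; the gripper's body (76 mm by 85 mm) begins 54 mm behind the grasp point. The pads swing forward as they close: fully open they stand 13 mm farther back than shut.
Start: joints at [-1.239, 0.628, 0.038, 1.517, -0.027, 0.996, -0.02], TCP at [251.783, 599.269, 250.313] pointing down, gripper open.
Joint ranges: [-3.06, 3.06], [-0.37, 2.12], [-1.25, 1.32], [0.18, 2.47], [-1.1, 4.24], [0.23, 1.98], [-2.94, 2.94]. Speed limits (rad/s): [2.57, 2.57, 3.14, 3.14, 3.14, 3.14, 3.14].

INTERFACE

Orientations are given as [roll, pitch, yaw] about the fixed x, y, z axes, in that order (R = Rz(yaw) Ry(pitch) Rx(roll)).
In Python, from cell import ctrl, viewer, silhouettes gives the robot as it stands.
- The arm moves only by the shell command python3 -m creep 'ROWS'. ROWS is JSON, a list of rows, each an object with "jaw": the gripper command: -1 is shut, 1 is fully open, values between are in proportion; "xyz": the shift along the tool's x, y, z in mm, a list of three; "angular": the turn, a rotation vector about the tool's x, y, z in rad, a list of three. In form: [{"jaw": jaw, "xyz": [tx, ty, tz], "angular": [rx, ry, rz]}, ...]. A call has 1 to 12 rows; each row is the pose to reach, as a shift and turn from the pose commanded when the call began, along the tool's axes at that moment; what a row does not reach only later rows make up. A row lasts 1/8 s, in which the tool goes at most 62.5 mm and 10.7 degrees, less where a joint would pass 70% of its speed; a pose out of reach is approached as far as the arm can. A call with a gripper value outside its range is refused whole. The fingers move at their own pace and stop on an object; the grip force is fixed at half the most. Time passes only in rows, so rows that repeat a pose let the fingers close. It gives the time, the measured TCP pose, the force, the opening and the grip force at its end, in the units of the state.
- ctrl.read_state(): the state, without advancing time (a new reading comes with each control period).
- viewer.get_image(name): name is "side" or "top" or "wrist"; returns (picture, depth): 420x560x3 uint8, red, green, blue; 420x560 float32, mm along the optical axis (not along the pixel's ray), 0 where there is no reading.
- viewer.camera_model(name): a dict with "fx", "fy", "cx", "cy" (pixels), "T" (4x4, takes a point from camera to world coordinates). Camera axes: x right, y down, z forward; pixel columns grow to the right and rows downward; lengths in mm; the calibration is good to about 2 mm. A picture is of the moment at which its call begins: read the wrist's pose just before it. camera_model takes no time and is no camera call; for the wrist camera it gives the pose at the moment of the call.
- ctrl.finish_job(): hands the job in; it is judged then, once.
Trained networks look in the newest picture that a camera, given by its name, has taken for a name from the list of things; names that differ only in an ending like _2 or _b are one class to them, and where a whole thing is asked for, a point or a joint stands for the part that bears it (a point fixed in the world has none). Each returns a list of dicts, best first, with "score" (0 to 1); they miss things now and then, are a little off and sometimes report something else, mostly with a low value. They report only what shows in the picture. A call takes as long as a camera call.
- silhouettes(camera, target): "pixels" (420x560 bool, what is visible of it) and "xy" ([column, row] in pixels, amid what is visible of it).
The state is a dict: "clock": time; "qpos": joint angles; "qd": joint speeds; "tau": joint torques, N m; "eef_pos": TCP position; "tool_rot": TCP orientation; "force": force on the tool from outside, world axes, zero at the start; "torque": the same for the moment, N m; "width": finger opening in mm; "gripper_force": force on a finger pad.
Only numpy, scipy, OpenCV 4.12 (cv2) and the standard library are available. Lean on these libraries where they do the work, as an engineer would, in place of code of your own. Each camera call takes 0.05 s, during which the arm holds its last target. There are 200 camera calls.

## Working session

There is one attempt and no reset: what is moved stays moved. The work goes in short steps, Python scripts to look and compute and a shell command to move; the robot and the scene stay as the last step left them, time stands still between calls to the robot, and variables do not carry over. Pictures are saved under pics/ and viewed, at most 10 in all, crops included, and the job is handed in when it is done.

```bash
ls; mkdir -p pics; cat > h.py <<'E'
import numpy as np, cv2
from cell import ctrl, viewer, silhouettes
def px2w(cam,uv,depth=None,z=None):
    m=viewer.camera_model(cam); T=np.array(m["T"])
    r=np.array([(uv[0]-m["cx"])/m["fx"],(uv[1]-m["cy"])/m["fy"],1.0])
    if depth is None:
        d=T[:3,:3]@r; depth=(z-T[2,3])/d[2]
    return T[:3,:3]@(r*depth)+T[:3,3]
def save(cam,name):
    im,d=viewer.get_image(cam); cv2.imwrite(f"pics/{name}.png",im[:,:,::-1]); return im,d
def cloud(cam,mask,d):
    m=viewer.camera_model(cam); T=np.array(m["T"])
    v,u=np.nonzero(mask&(d>0)); dd=d[v,u]
    P=np.stack([(u-m["cx"])/m["fx"]*dd,(v-m["cy"])/m["fy"]*dd,dd],1)
    return P@T[:3,:3].T+T[:3,3]
E
python3 - <<'E'
from h import *
s=ctrl.read_state(); print(s)
for c in ["top","side"]:
    im,d=save(c,c+"0")
    print(c, np.array(viewer.camera_model(c)["T"]).round(2).tolist())
    for n in ["platter","crank_grip","post","marker_center","bead_jar","ring_cone"]:
        for r in silhouettes(c,n)[:2]:
            P=cloud(c,r["pixels"],d)
            if len(P)==0: print(n,"none");continue
            print(n,round(r["score"],2),np.round(r["xy"]),"n",len(P),"med",np.median(P,0).round(),"z98",np.percentile(P[:,2],98).round(1),"min",np.percentile(P,2,axis=0).round(),"max",np.percentile(P,98,axis=0).round())
E
```

```text
pics
{'clock': 0.0, 'qpos': array([-1.23881092,  0.62935682,  0.03844924,  1.51836562, -0.02701805,
        0.996327  , -0.02000495]), 'qd': array([-0.00097428, -0.00137865,  0.00136913,  0.00029466, -0.00026247,
        0.00083486, -0.00087552]), 'tau': array([ 7.26144162e-05, -5.63402724e+01,  1.22603115e+00, -1.93449318e+01,
        1.09580366e-02,  1.07557760e-02, -1.90517000e-05]), 'eef_pos': array([251.53596796, 598.70870702, 249.38303584]), 'tool_rot': array([-3.13965405e+00,  1.55038603e-05,  2.74378664e+00]), 'force': array([-0.67999822,  0.12816448, -0.40522197]), 'torque': array([-0.0047712 ,  0.00358802, -0.0208261 ]), 'gripper_force': 0.0, 'width': 85.48901061889464}
top [[-0.01, -0.99, 0.12, 472.07], [-1.0, 0.01, 0.0, 106.84], [-0.0, -0.12, -0.99, 1031.33], [0.0, 0.0, 0.0, 1.0]]
platter 0.73 [356. 225.] n 9573 med [528. -38.  51.] z98 58.8 min [ 431. -138.   46.] max [629.  60.  59.]
platter 0.63 [354. 222.] n 9741 med [533. -34.  51.] z98 58.6 min [ 433. -136.   46.] max [625.  89.  59.]
crank_grip 0.22 [352. 221.] n 9995 med [533. -34.  51.] z98 58.4 min [ 432. -137. 
[... 387 characters left out ...]
.  10.] z98 77.5 min [546. 284.   3.] max [588. 327.  78.]
side [[0.96, -0.18, 0.22, 418.33], [-0.28, -0.57, 0.77, -513.7], [-0.01, -0.8, -0.6, 535.47], [0.0, 0.0, 0.0, 1.0]]
platter 0.79 [269. 280.] n 10622 med [527. -57.  50.] z98 60.1 min [ 432. -144.   43.] max [624.  55.  60.]
crank_grip 0.6 [314. 248.] n 178 med [614. -46.  84.] z98 97.9 min [608. -49.  59.] max [620. -37.  98.]
post 0.85 [283. 224.] n 269 med [594.  85.  48.] z98 51.2 min [576.  63.  26.] max [610. 107.  51.]
marker_center 0.44 [195. 168.] n 197 med [460. 377.  28.] z98 51.0 min [450. 373.   0.] max [474. 422.  51.]
bead_jar 0.64 [186. 192.] n 465 med [420. 259.  36.] z98 56.4 min [402. 252.   6.] max [438. 285.  56.]
```

View pics/top0.png

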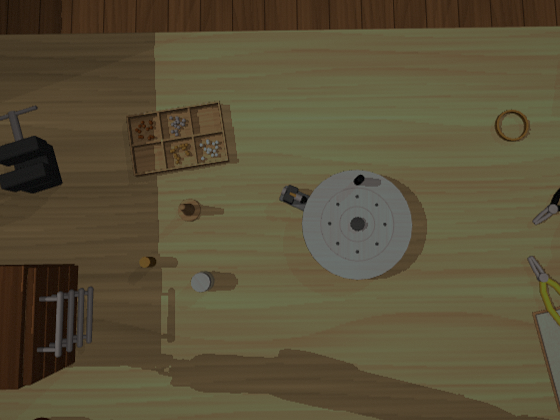

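```bash
python3 - <<'E'
from h import *
from scipy.optimize import least_squares
for c in ["top","side"]:
    im,d=viewer.get_image(c)
    P=cloud(c,d>0,d); P=P[(abs(P[:,0]-530)<150)&(abs(P[:,1]+40)<150)]
    top=P[(P[:,2]>46)&(P[:,2]<53.5)]
    # rim: per-angle max radius
    c0=np.array([530.,-40.])
    for _ in range(5):
        v=top[:,:2]-c0; a=np.arctan2(v[:,1],v[:,0]); r=np.hypot(*v.T)
        pts=[]
        for k in range(72):
            s=(np.floor((a+np.pi)/(2*np.pi)*72)==k)&(r<114)
            if s.sum()>5: pts.append(top[s][:,:2][np.argsort(r[s])[-2]])
        pts=np.array(pts)
        q=least_squares(lambda q:np.hypot(pts[:,0]-q[0],pts[:,1]-q[1])-q[2],[*c0,108],loss="soft_l1").x; c0=q[:2]
    hub=P[(P[:,2]>55.5)&(P[:,2]<63)&(np.hypot(P[:,0]-c0[0],P[:,1]-c0[1])<25)]
    kn=P[(P[:,2]>85)]
    print(c,"rim",q.round(1),"z",np.median(top[:,2]).round(1),"hub",hub[:,:2].mean(0).round(1),"knob",len(kn),kn.mean(0).round(1),kn[:,2].max().round(1), "knobtop",np.mean(kn[kn[:,2]>94],0).round(1))
    P=cloud(c,d>0,d)
    for n,x,y,zz in [("marker",460,380,44),("jar",420,269,50),("cone",566,305,0)]:
        s=P[(np.hypot(P[:,0]-x,P[:,1]-y)<30)&(P[:,2]>zz+3)]
        print(n,((s.min(0)+s.max(0))/2).round(1),s.mean(0).round(1),(s.max(0)-s.min(0)).round(),s[:,2].max().round(1))
E
```

```text
top rim [530.  -38.4 108.8] z 50.9 hub [530.4 -38.3] knob 58 [614.4 -39.8  96.8] 101.3 knobtop [614.9 -40.3  97.9]
marker [460.3 384.5  50.9] [460.2 384.   50.5] [20. 22.  7.] 54.5
jar [419.1 272.7  57.1] [419.9 272.5  55.9] [37. 36.  8.] 61.1
cone [564.8 304.4  41.8] [565.  302.5  21.8] [55. 57. 77.] 80.5
side rim [530.7 -39.2 109. ] z 50.3 hub [530.5 -40. ] knob 98 [614.9 -43.4  94. ] 98.5 knobtop [615.3 -41.9  96.6]
marker [461.  385.3  49.8] [460.5 383.2  50. ] [20. 22.  4.] 52.0
jar [419.5 271.2  55.2] [420.2 271.2  55.3] [37. 38.  4.] 57.3
cone [567.3 304.8  40.6] [566.2 298.5  29.3] [46. 44. 75.] 78.3
```

The top view shows the platter at (357,224), its knob at (359,180), the post at (293,196), the marker at (147,262), the jar at (202,282) and the cone at (189,210). These match the networks' positions. Next I move above the platter.

```bash
python3 -m creep '[{"jaw":1,"xyz":[-543,-443,-10],"angular":[0,0,1.173]},{"jaw":1,"xyz":[-543,-443,-10],"angular":[0,0,1.173]},{"jaw":1,"xyz":[-543,-443,-10],"angular":[0,0,1.173]},{"jaw":1,"xyz":[-543,-443,-10],"angular":[0,0,1.173]},{"jaw":1,"xyz":[-543,-443,-10],"angular":[0,0,1.173]},{"jaw":1,"xyz":[-543,-443,-10],"angular":[0,0,1.173]},{"jaw":1,"xyz":[-543,-443,-10],"angular":[0,0,1.173]},{"jaw":1,"xyz":[-543,-443,-10],"angular":[0,0,1.173]},{"jaw":1,"xyz":[-543,-443,-10],"angular":[0,0,1.173]},{"jaw":1,"xyz":[-543,-443,-10],"angular":[0,0,1.173]},{"jaw":1,"xyz":[-543,-443,-10],"angular":[0,0,1.173]},{"jaw":1,"xyz":[-543,-443,-10],"angular":[0,0,1.173]}]'
python3 -m creep '[{"jaw":0.2,"xyz":[0,0,0],"angular":[0,0,0]},{"jaw":0.2,"xyz":[0,0,0],"angular":[0,0,0]}]'
python3 - <<'E'
from h import *
s=ctrl.read_state(); print(s["eef_pos"],s["tool_rot"],s["qpos"].round(2))
im,d=save("wrist","w1")
for n in ["crank_grip","post","platter"]:
    for r in silhouettes("wrist",n)[:1]:
        P=cloud("wrist",r["pixels"],d); print(n,round(r["score"],2),np.round(r["xy"]),len(P),np.median(P,0).round(1),np.percentile(P,2,axis=0).round(),np.percentile(P,98,axis=0).round())
P=cloud("wrist",d>0,d); c=np.array([530.4,-39])
k=P[(P[:,2]>92)&(np.hypot(P[:,0]-615,P[:,1]+41)<25)]; print("knob",len(k),k.mean(0).round(1))
v=P[:,:2]-c; r=np.hypot(*v.T); a=np.arctan2(v[:,1],v[:,0])
s=P[(r>116)&(r<155)&(P[:,2]>38)&(P[:,2]<56)&(abs(a-1.1)<.3)]
if len(s):
  print("post",len(s),s.mean(0).round(1)); 
  print(cv2.minAreaRect(s[:,:2].astype(np.float32)))
E
```

```text
clock: 2.3
eef_pos: [582.1, -25.3, 260.7]
tool_rot: [3.14, 0.003, 1.563]
force: [-1.6, 1.0, -0.5]
width: 85.3
gripper_force: 0.0
clock: 2.55
eef_pos: [580.1, -17.0, 260.1]
tool_rot: [-3.14, -0.002, 1.574]
force: [-0.8, 0.8, -0.9]
width: 52.4
gripper_force: 0.0
[580.09055868 -17.04887733 260.06249574] [-3.14049134e+00 -1.68955041e-03  1.57355715e+00] [-0.26  0.54  0.38  1.71 -0.24  0.93  0.22]
crank_grip 0.8 [320. 214.] 452 [615.7 -37.3  94.8] [610. -47.  54.] [623. -33.  98.]
post 0.91 [294.  62.] 1684 [592.2  89.2  47.2] [578.  62.  35.] [610. 108.  50.]
platter 0.85 [232. 190.] 37174 [535.1 -26.8  49.5] [ 435. -131.   48.] [630.  60.  58.]
knob 2291 [620.2 -25.3 267.6]
post 1324 [592.6  85.7  47.3]
((590.8336791992188, 82.19170379638672), (38.85503387451172, 33.97035598754883), 63.24052047729492)
```

View pics/w1.png

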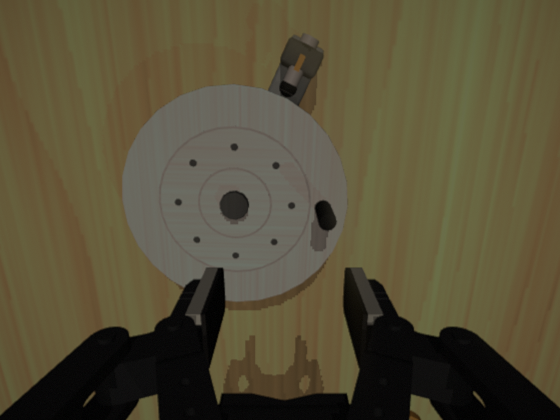

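The wrist view shows the hub at (234,205), the knob at (325,215), the shoe tip at about (289,88) and the post at (303,55).

```bash
python3 - <<'E'
from h import *
im,d=viewer.get_image("wrist")
P=cloud("wrist",d>0,d); 
h=P[(P[:,2]>55.5)&(P[:,2]<62)&(np.hypot(P[:,0]-530,P[:,1]+39)<22)]
print("hub",len(h),cv2.minEnclosingCircle(h[:,:2].astype(np.float32)),np.median(h[:,2]))
t=P[(P[:,2]>47)&(P[:,2]<53)&(np.hypot(P[:,0]-530,P[:,1]+39)<114)&(P[:,1]<55)]
hull=cv2.convexHull(t[:,:2].astype(np.float32)); print("rim",cv2.fitEllipse(hull))
k=P[(P[:,2]>90)&(P[:,2]<105)&(np.hypot(P[:,0]-615,P[:,1]+41)<25)]; print("knob",len(k),cv2.minEnclosingCircle(k[:,:2].astype(np.float32)),k[:,2].max())
for uv,z in [((303,57),50),((297,75),50),((289,90),43)]: print(px2w("wrist",uv,z=z).round(1))
s=ctrl.read_state(); print(s["eef_pos"],s["tool_rot"])
E
```

```text
hub 624 ((532.3873901367188, -39.09305191040039), 13.77927303314209) 58.06463645190317
rim ((532.3135375976562, -39.911319732666016), (216.4658966064453, 219.44883728027344), 89.24979400634766)
knob 278 ((617.2613525390625, -41.573856353759766), 8.072712898254395) 97.88492949007417
[597.1  90.9  50. ]
[592.2  76.5  50. ]
[585.4  64.1  43. ]
[580.52740469 -18.15265602 260.4006906 ] [-3.14153016e+00 -5.12532600e-04  1.57275408e+00]
```

```bash
python3 -m creep '[{"jaw":0.2,"xyz":[-23,36,50],"angular":[0,0,0]},{"jaw":0.2,"xyz":[-23,36,100],"angular":[0,0,0]},{"jaw":0.2,"xyz":[-23,36,140],"angular":[0,0,0]},{"jaw":0.2,"xyz":[-23,36,170],"angular":[0,0,0]},{"jaw":0.2,"xyz":[-23,36,180],"angular":[0,0,0]},{"jaw":0.2,"xyz":[-23,36,180],"angular":[0,0,0]}]'
python3 -m creep '[{"jaw":-0.4,"xyz":[0,0,0],"angular":[0,0,0]},{"jaw":-0.6,"xyz":[0,0,0],"angular":[0,0,0]},{"jaw":-0.7,"xyz":[0,0,0],"angular":[0,0,0]},{"jaw":-1,"xyz":[0,0,0],"angular":[0,0,0]},{"jaw":-1,"xyz":[0,0,0],"angular":[0,0,0]},{"jaw":-1,"xyz":[0,0,0],"angular":[0,0,0]}]'
```

```text
clock: 3.55
eef_pos: [616.8, -42.3, 80.4]
tool_rot: [-3.141, 0.0, 1.571]
force: [-0.4, -0.4, 1.6]
width: 51.1
gripper_force: 0.0
clock: 4.3
eef_pos: [617.2, -42.5, 81.8]
tool_rot: [3.14, -0.0, 1.571]
force: [-1.3, 0.1, 4.8]
width: 14.6
gripper_force: 58.4
```

```bash
python3 - <<'E'
import numpy as np
th=-0.03-0.1*np.arange(0,37); p=85*np.c_[np.sin(th),np.cos(th)]; p=np.round(p*2)/2
for t,q in zip(th[1:],np.diff(p,axis=0)): print(round(t,2),q.tolist(),end='; ')
E
for i in 1; do
python3 -m creep '[{"jaw":-1,"xyz":[-8.5,-0.5,0],"angular":[0,0,0]}]'
python3 -m creep '[{"jaw":-1,"xyz":[-8.5,-1.5,0],"angular":[0,0,0]}]'
python3 -m creep '[{"jaw":-1,"xyz":[-8,-2.5,0],"angular":[0,0,0]}]'
done
```

```text
-0.13 [-8.5, -0.5]; -0.23 [-8.5, -1.5]; -0.33 [-8.0, -2.5]; -0.43 [-8.0, -3.0]; -0.53 [-7.5, -4.0]; -0.63 [-7.0, -5.0]; -0.73 [-6.5, -5.0]; -0.83 [-6.0, -6.0]; -0.93 [-5.5, -6.5]; -1.03 [-5.0, -7.0]; -1.13 [-4.0, -7.5]; -1.23 [-3.0, -8.0]; -1.33 [-2.5, -8.0]; -1.43 [-1.5, -8.5]; -1.53 [-1.0, -8.5]; -1.63 [0.0, -8.5]; -1.73 [1.0, -8.5]; -1.83 [2.0, -8.5]; -1.93 [2.5, -8.0]; -2.03 [3.5, -7.5]; -2.13 [4.0, -7.5]; -2.23 [5.0, -7.0]; -2.33 [5.5, -6.5]; -2.43 [6.0, -6.0]; -2.53 [6.5, -5.0]; -2.63 [7.5, -4.5]; -2.73 [7.5, -4.0]; -2.83 [8.0, -3.0]; -2.93 [8.0, -2.0]; -3.03 [8.5, -1.5]; -3.13 [8.5, -0.5]; -3.23 [8.5, 0.5]; -3.33 [8.5, 1.0]; -3.43 [8.0, 2.0]; -3.53 [8.0, 3.0]; -3.63 [8.0, 3.5]; clock: 4.42
eef_pos: [616.7, -49.2, 81.8]
tool_rot: [3.14, -0.002, 1.573]
force: [-2.5, 1.4, 5.8]
width: 14.4
gripper_force: 58.4
clock: 4.55
eef_pos: [615.2, -58.7, 81.8]
tool_rot: [3.14, -0.001, 1.572]
force: [-1.2, 2.0, 6.2]
width: 14.1
gripper_force: 58.4
clock: 4.68
eef_pos: [612.9, -67.0, 81.8]
tool_rot: [3.14, -0.001, 1.571]
force: [-0.3, 0.8, 5.6]
width: 14.1
gripper_force: 58.4
```

```bash
{ python3 -m creep '[{"jaw":-1,"xyz":[-8,-3,0],"angular":[0,0,0]}]'
python3 -m creep '[{"jaw":-1,"xyz":[-7.5,-4,0],"angular":[0,0,0]}]'
python3 -m creep '[{"jaw":-1,"xyz":[-7,-5,0],"angular":[0,0,0]}]'
python3 -m creep '[{"jaw":-1,"xyz":[-6.5,-5,0],"angular":[0,0,0]}]'
python3 -m creep '[{"jaw":-1,"xyz":[-6,-6,0],"angular":[0,0,0]}]'
python3 -m creep '[{"jaw":-1,"xyz":[-5.5,-6.5,0],"angular":[0,0,0]}]'
python3 -m creep '[{"jaw":-1,"xyz":[-5,-7,0],"angular":[0,0,0]}]'
python3 -m creep '[{"jaw":-1,"xyz":[-4,-7.5,0],"angular":[0,0,0]}]'
python3 -m creep '[{"jaw":-1,"xyz":[-3,-8,0],"angular":[0,0,0]}]'
python3 -m creep '[{"jaw":-1,"xyz":[-2.5,-8,0],"angular":[0,0,0]}]'
python3 -m creep '[{"jaw":-1,"xyz":[-1.5,-8.5,0],"angular":[0,0,0]}]'
python3 -m creep '[{"jaw":-1,"xyz":[-1,-8.5,0],"angular":[0,0,0]}]'
python3 -m creep '[{"jaw":-1,"xyz":[0,-8.5,0],"angular":[0,0,0]}]'
} > log1.txt
cat > tan.py <<'E'
import re,sys,numpy as np
t=open(sys.argv[1]).read(); f=lambda k:np.array([[float(x) for x in m.split(',')] for m in re.findall(k+r': \[(.*?)\]',t)])
P,F=f('eef_pos'),f('force'); v=P[:,:2]-[532.3,-39.3]; r=np.hypot(*v.T); a=np.unwrap(np.r_[-.5,np.arctan2(v[:,1],v[:,0])])[1:]
a=np.where(a>1.2,a-2*np.pi,a)
ft=(-F[:,0]*v[:,1]+F[:,1]*v[:,0])/r; fr=(F[:,:2]*v).sum(1)/r
for x in zip(a.round(3),r.round(1),ft.round(1),fr.round(1),F[:,2],P[:,2]): print(*x)
print(t[-130:])
E
python3 tan.py log1.txt
```

```text
-0.428 85.3 1.7 -1.9 6.6 81.8
-0.528 85.3 1.2 -1.5 6.4 81.8
-0.63 85.4 2.3 -1.1 6.0 81.8
-0.727 85.5 2.3 -1.3 6.6 81.8
-0.806 85.5 6.2 -1.1 3.2 81.8
-0.891 85.5 7.1 -1.2 3.1 81.8
-0.997 85.6 4.8 -2.0 4.6 81.7
-1.118 85.7 0.7 -1.8 8.7 81.7
-1.225 85.8 0.2 -1.6 7.0 81.7
-1.322 85.8 1.8 -0.7 7.3 81.7
-1.421 85.9 1.7 -1.8 7.4 81.7
-1.521 85.9 2.3 -2.4 7.2 81.7
-1.619 85.9 0.9 -1.4 6.5 81.7
.8
clock: 6.3
eef_pos: [528.2, -125.1, 81.7]
tool_rot: [3.138, 0.0, 1.571]
force: [1.0, 1.4, 6.5]
width: 14.6
gripper_force: 58.8
```

```bash
python3 - <<'E'
import numpy as np
g=lambda th:np.round(85*np.c_[np.sin(th),np.cos(th)],1)
print(np.diff(g(np.array([-1.63,-1.53,-1.43,-1.33,-1.25])),axis=0).tolist())
th=-1.25+0.04*np.arange(0,18)
for t,q in zip(th[1:],np.diff(g(th),axis=0).round(1)): print(round(t,2),q.tolist(),end='; ')
E
```

```text
[[0.0, 8.5], [0.7000000000000028, 8.4], [1.7000000000000028, 8.4], [1.7999999999999972, 6.5]]
-1.21 [1.2, 3.2]; -1.17 [1.2, 3.2]; -1.13 [1.4, 3.1]; -1.09 [1.5, 3.0]; -1.05 [1.7, 3.0]; -1.01 [1.7, 2.9]; -0.97 [1.9, 2.9]; -0.93 [2.0, 2.7]; -0.89 [2.0, 2.7]; -0.85 [2.2, 2.6]; -0.81 [2.3, 2.5]; -0.77 [2.4, 2.4]; -0.73 [2.5, 2.3]; -0.69 [2.6, 2.3]; -0.65 [2.7, 2.1]; -0.61 [2.7, 2.0]; -0.57 [2.8, 1.9];
```

```bash
{ python3 -m creep '[{"jaw":-1,"xyz":[0,8.5,0],"angular":[0,0,0]},{"jaw":-1,"xyz":[0.7,16.9,0],"angular":[0,0,0]},{"jaw":-1,"xyz":[2.4,25.3,0],"angular":[0,0,0]},{"jaw":-1,"xyz":[4.2,31.8,0],"angular":[0,0,0]}]'
python3 -m creep '[{"jaw":-1,"xyz":[1.2,3.2,0],"angular":[0,0,0]}]'
python3 -m creep '[{"jaw":-1,"xyz":[1.2,3.2,0],"angular":[0,0,0]}]'
python3 -m creep '[{"jaw":-1,"xyz":[1.4,3.1,0],"angular":[0,0,0]}]'
python3 -m creep '[{"jaw":-1,"xyz":[1.5,3.0,0],"angular":[0,0,0]}]'
python3 -m creep '[{"jaw":-1,"xyz":[1.7,3.0,0],"angular":[0,0,0]}]'
python3 -m creep '[{"jaw":-1,"xyz":[1.7,2.9,0],"angular":[0,0,0]}]'
python3 -m creep '[{"jaw":-1,"xyz":[1.9,2.9,0],"angular":[0,0,0]}]'
python3 -m creep '[{"jaw":-1,"xyz":[2.0,2.7,0],"angular":[0,0,0]}]'
python3 -m creep '[{"jaw":-1,"xyz":[2.0,2.7,0],"angular":[0,0,0]}]'
python3 -m creep '[{"jaw":-1,"xyz":[2.2,2.6,0],"angular":[0,0,0]}]'
python3 -m creep '[{"jaw":-1,"xyz":[2.3,2.5,0],"angular":[0,0,0]}]'
python3 -m creep '[{"jaw":-1,"xyz":[2.4,2.4,0],"angular":[0,0,0]}]'
python3 -m creep '[{"jaw":-1,"xyz":[2.5,2.3,0],"angular":[0,0,0]}]'
python3 -m creep '[{"jaw":-1,"xyz":[2.6,2.3,0],"angular":[0,0,0]}]'
python3 -m creep '[{"jaw":-1,"xyz":[2.7,2.1,0],"angular":[0,0,0]}]'
python3 -m creep '[{"jaw":-1,"xyz":[2.7,2.0,0],"angular":[0,0,0]}]'
python3 -m creep '[{"jaw":-1,"xyz":[2.8,1.9,0],"angular":[0,0,0]}]'
} > log2.txt
{
python3 -m creep '[{"jaw":-1,"xyz":[-2.8,-1.9,0],"angular":[0,0,0]}]'
python3 -m creep '[{"jaw":-1,"xyz":[-2.7,-2.0,0],"angular":[0,0,0]}]'
python3 -m creep '[{"jaw":-1,"xyz":[-2.7,-2.1,0],"angular":[0,0,0]}]'
python3 -m creep '[{"jaw":-1,"xyz":[-2.6,-2.3,0],"angular":[0,0,0]}]'
python3 -m creep '[{"jaw":-1,"xyz":[-2.5,-2.3,0],"angular":[0,0,0]}]'
python3 -m creep '[{"jaw":-1,"xyz":[-2.4,-2.4,0],"angular":[0,0,0]}]'
python3 -m creep '[{"jaw":-1,"xyz":[-2.3,-2.5,0],"angular":[0,0,0]}]'
python3 -m creep '[{"jaw":-1,"xyz":[-2.2,-2.6,0],"angular":[0,0,0]}]'
python3 -m creep '[{"jaw":-1,"xyz":[-2.0,-2.7,0],"angular":[0,0,0]}]'
python3 -m creep '[{"jaw":-1,"xyz":[-2.0,-2.7,0],"angular":[0,0,0]}]'
python3 -m creep '[{"jaw":-1,"xyz":[-1.9,-2.9,0],"angular":[0,0,0]}]'
python3 -m creep '[{"jaw":-1,"xyz":[-1.7,-2.9,0],"angular":[0,0,0]}]'
python3 -m creep '[{"jaw":-1,"xyz":[-1.7,-3.0,0],"angular":[0,0,0]}]'
python3 -m creep '[{"jaw":-1,"xyz":[-1.5,-3.0,0],"angular":[0,0,0]}]'
python3 -m creep '[{"jaw":-1,"xyz":[-1.4,-3.1,0],"angular":[0,0,0]}]'
python3 -m creep '[{"jaw":-1,"xyz":[-1.2,-3.2,0],"angular":[0,0,0]}]'
python3 -m creep '[{"jaw":-1,"xyz":[-1.2,-3.2,0],"angular":[0,0,0]}]'
} > log3.txt
python3 tan.py log2.txt; python3 tan.py log3.txt
```

```text
-1.254 85.8 -1.2 -2.0 10.7 81.7
-1.213 85.7 -1.6 -1.8 9.7 81.7
-1.178 85.7 -1.7 -3.4 9.6 81.7
-1.139 85.8 -0.3 -2.1 9.8 81.7
-1.101 85.7 -0.9 -2.2 9.8 81.7
-1.064 85.7 -2.7 -1.6 8.9 81.7
-1.036 85.7 -4.0 -2.8 10.7 81.7
-1.005 85.6 -5.3 -1.8 12.8 81.7
-0.973 85.6 -6.2 -1.8 13.0 81.7
-0.939 85.6 -6.9 -2.4 13.1 81.7
-0.9 85.6 -7.0 -3.5 12.7 81.7
-0.859 85.6 -6.6 -2.1 12.0 81.7
-0.813 85.6 -5.0 -2.3 11.2 81.7
-0.764 85.4 -2.9 -1.8 10.8 81.7
-0.714 85.5 -0.8 -1.3 9.3 81.7
-0.669 85.4 -2.3 -1.6 9.4 81.7
-0.63 85.4 -2.1 -0.6 8.8 81.7
-0.59 85.3 -1.5 -2.1 9.1 81.7
clock: 8.93
eef_pos: [603.2, -86.8, 81.7]
tool_rot: [3.141, 0.001, 1.57]
force: [-2.6, -0.1, 9.1]
width: 14.3
gripper_force: 59.3

-0.607 85.4 1.6 -2.1 8.3 81.8
-0.653 85.5 0.8 -2.5 8.0 81.7
-0.693 85.4 1.9 -2.2 7.7 81.7
-0.732 85.5 2.3 -2.5 7.6 81.7
-0.761 85.4 4.7 -1.3 5.4 81.7
-0.79 85.4 5.9 -1.1 4.6 81.7
-0.822 85.5 6.4 -0.2 4.0 81.8
-0.857 85.5 6.4 -1.1 3.9 81.8
-0.895 85.5 6.4 0.2 3.8 81.8
-0.937 85.6 6.2 -1.7 4.5 81.8
-0.984 85.6 4.9 -2.1 4.9 81.8
-1.033 85.6 3.2 -1.2 6.8 81.7
-1.084 85.7 1.0 -1.9 6.5 81.7
-1.127 85.7 2.2 -3.2 7.5 81.7
-1.167 85.7 1.7 -2.3 8.6 81.7
-1.206 85.7 1.4 -1.5 7.6 81.7
-1.246 85.8 1.7 -1.8 6.7 81.7
clock: 11.05
eef_pos: [559.7, -120.6, 81.7]
tool_rot: [3.139, -0.0, 1.571]
force: [1.0, 2.2, 6.7]
width: 14.4
gripper_force: 59.0
```

```bash
python3 - <<'E'
import subprocess,numpy as np
g=np.linspace(-1.15,-0.66,99); S=[]
for f in ["log2.txt","log3.txt"]:
    o=[list(map(float,l.split())) for l in subprocess.check_output(["python3","tan.py",f],text=True).split("clock")[0].strip().splitlines()]
    o=np.array(sorted(o)); y=np.interp(g,o[:,0],abs(o[:,2]))-1.5; S.append(y); w=np.clip(y,0,9)
    print(f,(g*w).sum()/w.sum())
m=(S[0]+S[1])/2; w=np.clip(m,0,9); print("avg centroid",(g*w).sum()/w.sum())
for L in [1.5,2.5,3.5,4.5]:
    i=g[m>L]; print(L,i[0],i[-1],(i[0]+i[-1])/2)
t=-0.902; p=85*np.array([[np.sin(a),np.cos(a)] for a in [-1.25,-1.16,-1.07,-.98,-.902]]); print((p-p[0]).round(1))
E
```

```text
log2.txt -0.9080820550695416
log3.txt -0.885612180134781
avg centroid -0.8959700492498187
1.5 -1.045 -0.75 -0.8975
2.5 -1.02 -0.77 -0.895
3.5 -0.995 -0.795 -0.895
4.5 -0.96 -0.835 -0.8975
[[ 0.   0. ]
 [ 2.7  7.1]
 [ 6.1 14. ]
 [10.1 20.5]
 [14.  25.9]]
```

```bash
{ python3 -m creep '[{"jaw":-1,"xyz":[2.7,7.1,0],"angular":[0,0,0]},{"jaw":-1,"xyz":[6.1,14,0],"angular":[0,0,0]},{"jaw":-1,"xyz":[10.1,20.5,0],"angular":[0,0,0]},{"jaw":-1,"xyz":[12.2,23.7,0],"angular":[0,0,0]},{"jaw":-1,"xyz":[14.3,26.2,0],"angular":[0,0,0]},{"jaw":-1,"xyz":[14.3,26.2,0],"angular":[0,0,0]},{"jaw":-1,"xyz":[14.3,26.2,0],"angular":[0,0,0]}]'
python3 -m creep '[{"jaw":-1,"xyz":[0,0,0],"angular":[0,0,0]},{"jaw":-1,"xyz":[0,0,0],"angular":[0,0,0]}]'; } >log4.txt; python3 tan.py log4.txt
```

```text
-0.93 85.6 -4.7 -1.7 11.5 81.7
-0.93 85.6 -4.2 -1.9 11.7 81.7
ck: 12.18
eef_pos: [583.5, -107.9, 81.7]
tool_rot: [-3.14, 0.001, 1.57]
force: [-4.5, -1.0, 11.7]
width: 14.6
gripper_force: 59.6
```

```bash
python3 -m creep '[{"jaw":-1,"xyz":[0.9,1.1,0],"angular":[0,0,0]},{"jaw":-1,"xyz":[1.8,2.3,0],"angular":[0,0,0]},{"jaw":-1,"xyz":[1.8,2.3,0],"angular":[0,0,0]},{"jaw":-1,"xyz":[1.8,2.3,0],"angular":[0,0,0]}]' >log4.txt; python3 tan.py log4.txt
```

```text
-0.907 85.7 -5.2 -2.7 12.9 81.7
: 12.68
eef_pos: [585.1, -106.8, 81.7]
tool_rot: [-3.139, 0.001, 1.569]
force: [-5.8, -1.1, 12.9]
width: 14.7
gripper_force: 59.8
```

```bash
python3 -m creep '[{"jaw":-1,"xyz":[0.7,0.9,0],"angular":[0,0,0]},{"jaw":-1,"xyz":[0.7,0.9,0],"angular":[0,0,0]},{"jaw":-1,"xyz":[0.7,0.9,0],"angular":[0,0,0]}]' >log4.txt;
python3 -m creep '[{"jaw":-1,"xyz":[-1.2,-1.5,0],"angular":[0,0,0]},{"jaw":-1,"xyz":[-1.2,-1.5,0],"angular":[0,0,0]},{"jaw":-1,"xyz":[-1.2,-1.5,0],"angular":[0,0,0]}]' >>log4.txt; python3 tan.py log4.txt
```

```text
-0.895 85.6 -4.7 -2.3 12.1 81.7
-0.897 85.6 -3.2 -1.6 10.9 81.7
ock: 13.42
eef_pos: [585.7, -106.2, 81.7]
tool_rot: [-3.141, 0.0, 1.57]
force: [-3.5, -0.7, 10.9]
width: 14.5
gripper_force: 59.6
```

```bash
python3 -m creep '[{"jaw":-1,"xyz":[-1.3,-1.6,0],"angular":[0,0,0]},{"jaw":-1,"xyz":[-1.3,-1.6,0],"angular":[0,0,0]}]' >log4.txt; python3 tan.py log4.txt
python3 -m creep '[{"jaw":-0.6,"xyz":[0,0,0],"angular":[0,0,0]},{"jaw":-0.2,"xyz":[0,0,0],"angular":[0,0,0]},{"jaw":0.2,"xyz":[0,0,0],"angular":[0,0,0]},{"jaw":0.2,"xyz":[0,0,0],"angular":[0,0,0]}]'
python3 -m creep '[{"jaw":0.2,"xyz":[0,0,-25],"angular":[0,0,0]},{"jaw":0.2,"xyz":[0,0,-60],"angular":[0,0,0]},{"jaw":0.2,"xyz":[0,0,-110],"angular":[0,0,0]},{"jaw":0.2,"xyz":[0,0,-170],"angular":[0,0,0]},{"jaw":0.2,"xyz":[0,0,-170],"angular":[0,0,0]},{"jaw":0.2,"xyz":[0,0,-170],"angular":[0,0,0]}]'
python3 - <<'E'
from h import *
s=ctrl.read_state(); print(s["eef_pos"],s["tool_rot"])
im,d=save("wrist","w2")
P=cloud("wrist",d>0,d)
k=P[(P[:,2]>90)&(P[:,2]<105)&(np.hypot(P[:,0]-585,P[:,1]+106)<30)]; print("knob",len(k),cv2.minEnclosingCircle(k[:,:2].astype(np.float32)) if len(k) else 0)
im,d=viewer.get_image("top")
P=cloud("top",d>0,d)
k=P[(P[:,2]>85)&(P[:,2]<105)&(np.hypot(P[:,0]-585,P[:,1]+106)<30)]; print("knob",len(k),k.mean(0))
E
```

```text
-0.9 85.6 0.7 -1.2 6.8 81.7
clock: 13.68
eef_pos: [585.5, -106.3, 81.7]
tool_rot: [3.14, -0.0, 1.571]
force: [-0.2, 1.4, 6.8]
width: 14.5
gripper_force: 59.4

clock: 14.18
eef_pos: [584.6, -106.6, 80.1]
tool_rot: [-3.141, 0.0, 1.571]
force: [0.8, 0.5, 0.8]
width: 51.3
gripper_force: 0.0
clock: 14.92
eef_pos: [584.4, -106.2, 250.0]
tool_rot: [-3.141, -0.0, 1.571]
force: [-1.0, -0.4, -0.5]
width: 50.8
gripper_force: 0.0
[ 584.39736105 -106.23922187  249.98419113] [-3.14101232e+00 -4.22964359e-04  1.57088387e+00]
knob 295 ((585.009521484375, -104.40863037109375), 7.7085089683532715)
knob 63 [ 582.92807847 -103.27126843   96.468826  ]
```

```bash
python3 -m creep '[{"jaw":0.2,"xyz":[50,-14,5],"angular":[0,0,0]},{"jaw":0.2,"xyz":[105,-30,10],"angular":[0,0,0]},{"jaw":0.2,"xyz":[160,-45,15],"angular":[0,0,0]},{"jaw":0.2,"xyz":[215,-60,20],"angular":[0,0,0]},{"jaw":0.2,"xyz":[270,-76,20],"angular":[0,0,0]},{"jaw":0.2,"xyz":[325,-92,20],"angular":[0,0,0]},{"jaw":0.2,"xyz":[375,-106,20],"angular":[0,0,0]},{"jaw":0.2,"xyz":[415,-118,20],"angular":[0,0,0]},{"jaw":0.2,"xyz":[436,-124,20],"angular":[0,0,0]},{"jaw":0.2,"xyz":[436,-124,20],"angular":[0,0,0]},{"jaw":0.2,"xyz":[436,-124,20],"angular":[0,0,0]}]'
python3 - <<'E'
from h import *
s=ctrl.read_state(); print(s["eef_pos"],s["tool_rot"],s["qpos"].round(2))
im,d=save("wrist","w3")
P=cloud("wrist",d>0,d)
k=P[(P[:,2]>46)&(P[:,2]<56)&(np.hypot(P[:,0]-461,P[:,1]-385)<22)]; print("marker",len(k),cv2.minEnclosingCircle(k[:,:2].astype(np.float32)),np.median(k[:,2]))
E
```

```text
clock: 16.4
eef_pos: [461.8, 327.0, 230.0]
tool_rot: [3.142, 0.002, 1.568]
force: [-0.3, -0.9, -0.2]
width: 51.0
gripper_force: 0.0
[461.77065241 326.95603927 230.03147346] [3.14156001e+00 1.99447713e-03 1.56776071e+00] [-0.91  0.56  0.38  1.79 -0.26  0.85 -0.42]
marker 542 ((462.2864685058594, 384.4501953125), 10.867449760437012) 49.29820500075428
```

View pics/w3.png

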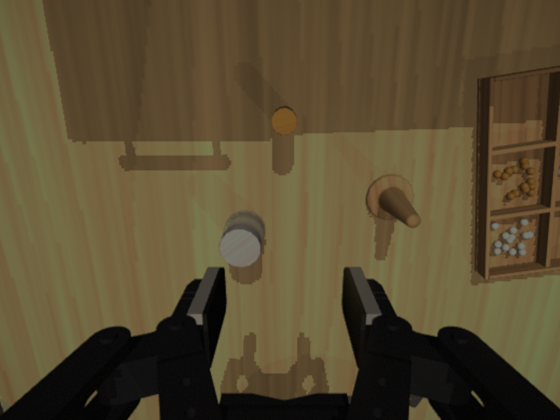

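The marker's top is at (284,121) in the wrist view, with the jar (241,247) and cone (390,195) well clear of the fingers. I'll grasp it now.

```bash
python3 -m creep '[{"jaw":0.2,"xyz":[50,1.6,0],"angular":[0,0,0]},{"jaw":0.2,"xyz":[54.7,1.6,50],"angular":[0,0,0]},{"jaw":0.2,"xyz":[54.7,1.6,100],"angular":[0,0,0]},{"jaw":0.2,"xyz":[54.7,1.6,140],"angular":[0,0,0]},{"jaw":0.2,"xyz":[54.7,1.6,170],"angular":[0,0,0]},{"jaw":0.2,"xyz":[54.7,1.6,190],"angular":[0,0,0]},{"jaw":0.2,"xyz":[54.7,1.6,197],"angular":[0,0,0]},{"jaw":0.2,"xyz":[54.7,1.6,197],"angular":[0,0,0]},{"jaw":0.2,"xyz":[54.7,1.6,197],"angular":[0,0,0]}]'
python3 -m creep '[{"jaw":-0.2,"xyz":[0,0,0],"angular":[0,0,0]},{"jaw":-0.4,"xyz":[0,0,0],"angular":[0,0,0]},{"jaw":-0.5,"xyz":[0,0,0],"angular":[0,0,0]},{"jaw":-1,"xyz":[0,0,0],"angular":[0,0,0]},{"jaw":-1,"xyz":[0,0,0],"angular":[0,0,0]},{"jaw":-1,"xyz":[0,0,0],"angular":[0,0,0]},{"jaw":-1,"xyz":[0,0,0],"angular":[0,0,0]}]'
```

```text
clock: 17.58
eef_pos: [463.2, 384.7, 34.5]
tool_rot: [3.14, -0.001, 1.571]
force: [-0.6, -0.3, 0.5]
width: 51.4
gripper_force: 0.0
clock: 18.45
eef_pos: [462.3, 384.4, 33.7]
tool_rot: [-3.141, -0.0, 1.571]
force: [-2.6, -0.5, 4.5]
width: 19.7
gripper_force: 58.5
```

```bash
python3 -m creep '[{"jaw":-1,"xyz":[0,0,-20],"angular":[0,0,0]},{"jaw":-1,"xyz":[0,0,-70],"angular":[0,0,0]},{"jaw":-1,"xyz":[0,0,-120],"angular":[0,0,0]},{"jaw":-1,"xyz":[-40,13,-140],"angular":[0,0,0]},{"jaw":-1,"xyz":[-90,30,-140],"angular":[0,0,0]},{"jaw":-1,"xyz":[-140,46,-140],"angular":[0,0,0]},{"jaw":-1,"xyz":[-190,62,-140],"angular":[0,0,0]},{"jaw":-1,"xyz":[-240,79,-140],"angular":[0,0,0]},{"jaw":-1,"xyz":[-290,95,-140],"angular":[0,0,0]},{"jaw":-1,"xyz":[-325,107,-135],"angular":[0,0,0]},{"jaw":-1,"xyz":[-342,111.6,-125],"angular":[0,0,0]},{"jaw":-1,"xyz":[-342,111.6,-110],"angular":[0,0,0]}]'
python3 -m creep '[{"jaw":-1,"xyz":[0,0,15],"angular":[0,0,0]},{"jaw":-1,"xyz":[0,0,25],"angular":[0,0,0]},{"jaw":-1,"xyz":[0,0,25],"angular":[0,0,0]},{"jaw":-1,"xyz":[0,0,25],"angular":[0,0,0]}]'
python3 - <<'E'
from h import *
s=ctrl.read_state(); print(s["eef_pos"],s["tool_rot"])
im,d=save("side","s1"); save("wrist","w4")
for r in silhouettes("side","marker_center")[:1]:
    P=cloud("side",r["pixels"],d); print(r["score"],r["xy"],np.percentile(P,[2,50,98],axis=0).round())
cv2.imwrite("pics/s1c.png",cv2.resize(im[150:320,180:380,::-1],(800,680))[:600])
E
```

```text
clock: 19.95
eef_pos: [574.3, 41.6, 143.1]
tool_rot: [3.141, -0.0, 1.569]
force: [0.0, -0.1, -1.7]
width: 19.9
gripper_force: 58.7
clock: 20.45
eef_pos: [574.3, 42.7, 118.5]
tool_rot: [3.141, -0.0, 1.571]
force: [-0.3, 1.2, -1.8]
width: 19.5
gripper_force: 58.7
[574.28487046  42.67052844 118.48269938] [ 3.14112818e+00 -7.38447613e-05  1.57147592e+00]
0.51 [279.5, 209.6] [[563.  32.  85.]
 [572.  35. 118.]
 [583.  52. 136.]]
```

View pics/s1c.png

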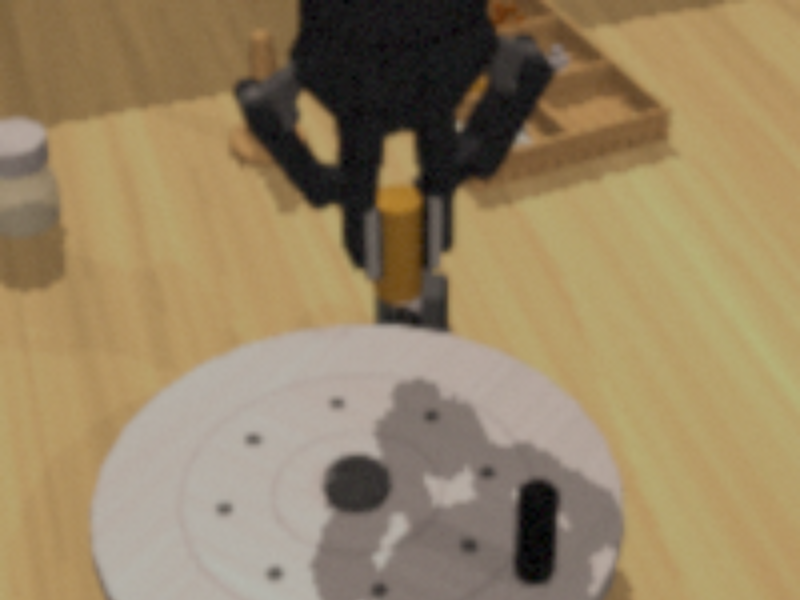

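View pics/w4.png

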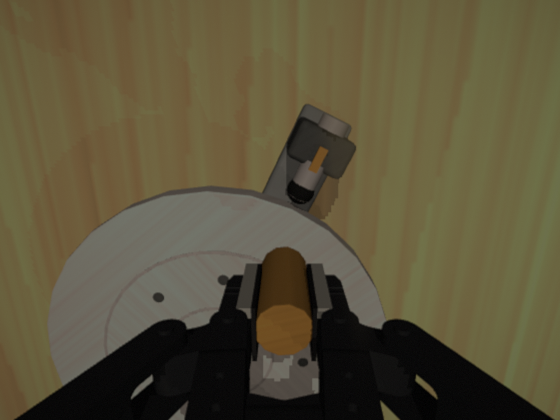

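The marker hangs upright between the pads. In the wrist view the shoe tip is at about (298,192) and the pointer runs (324,150) to (315,171). I'll check the spot from this closer view.

```bash
python3 - <<'E'
from h import *
s=ctrl.read_state(); print(s["eef_pos"])
for uv,z in [((324,150),50),((315,171),50),((298,194),43)]: print(px2w("wrist",uv,z=z).round(1))
im,d=viewer.get_image("wrist"); P=cloud("wrist",d>0,d)
t=P[(P[:,2]>46)&(P[:,2]<53)&(P[:,1]>20)&(P[:,1]<72)&(np.hypot(P[:,0]-532,P[:,1]+39.5)<114)]
v=t[:,:2]-[532.1,-39.6]; a=np.arctan2(v[:,1],v[:,0]); r=np.hypot(*v.T)
for b in np.arange(.9,2.2,.15): 
    q=r[abs(a-b)<.05]; print(round(b,2),len(q),np.percentile(q,98).round(1) if len(q) else '')
print(np.median(t[:,2]))
q=P[(P[:,2]>46)&(P[:,2]<49.5)&(np.hypot(P[:,0]-592,P[:,1]-84)<35)&(np.hypot(P[:,0]-532,P[:,1]+39.5)>120)]
print(len(q),cv2.minAreaRect(q[:,:2].astype(np.float32)))
E
```

```text
[574.4437945   42.33182897 118.80901917]
[596.3  93.3  50. ]
[591.9  81.9  50. ]
[583.1  67.   43. ]
0.9 622 110.2
1.05 631 110.1
1.2 1018 110.0
1.35 1220 110.2
1.5 1240 110.0
1.65 1230 109.9
1.8 1206 110.0
1.95 1110 109.6
2.1 982 109.3
49.120741483350514
2781 ((592.990478515625, 88.90032958984375), (44.49905014038086, 32.7542610168457), 64.5091323852539)
```

```bash
python3 -m creep '[{"jaw":-1,"xyz":[0.5,-1.7,10],"angular":[0,0,0]},{"jaw":-1,"xyz":[0.5,-1.7,20],"angular":[0,0,0]},{"jaw":-1,"xyz":[0.5,-1.7,27],"angular":[0,0,0]},{"jaw":-1,"xyz":[0.5,-1.7,31],"angular":[0,0,0]},{"jaw":-1,"xyz":[0.5,-1.7,33],"angular":[0,0,0]},{"jaw":-1,"xyz":[0.5,-1.7,33],"angular":[0,0,0]},{"jaw":-1,"xyz":[0.5,-1.7,33],"angular":[0,0,0]}]'
```

```text
clock: 21.52
eef_pos: [572.6, 42.7, 85.5]
tool_rot: [3.141, -0.0, 1.571]
force: [-0.5, -0.2, -1.7]
width: 19.7
gripper_force: 58.7
```

```bash
for i in 1; do python3 -m creep '[{"jaw":-1,"xyz":[0,0,0.6],"angular":[0,0,0]},{"jaw":-1,"xyz":[0,0,1],"angular":[0,0,0]},{"jaw":-1,"xyz":[0,0,1],"angular":[0,0,0]}]'
python3 -m creep '[{"jaw":-1,"xyz":[0,0,0.3],"angular":[0,0,0]},{"jaw":-1,"xyz":[0,0,0.5],"angular":[0,0,0]},{"jaw":-1,"xyz":[0,0,0.5],"angular":[0,0,0]}]'; done
```

```text
clock: 21.9
eef_pos: [572.3, 42.7, 84.3]
tool_rot: [-3.142, -0.0, 1.571]
force: [-0.2, 0.1, -1.7]
width: 19.7
gripper_force: 58.7
clock: 22.28
eef_pos: [572.3, 42.7, 83.8]
tool_rot: [-3.141, -0.0, 1.571]
force: [0.5, -0.9, -0.9]
width: 19.4
gripper_force: 58.7
```

```bash
for i in 1; do python3 -m creep '[{"jaw":-1,"xyz":[0,0,0.4],"angular":[0,0,0]},{"jaw":-1,"xyz":[0,0,0.4],"angular":[0,0,0]},{"jaw":-1,"xyz":[0,0,0.4],"angular":[0,0,0]}]'; done
```

```text
clock: 22.65
eef_pos: [572.3, 42.7, 83.6]
tool_rot: [3.142, -0.0, 1.571]
force: [-2.2, 0.2, 2.4]
width: 19.9
gripper_force: 58.8
```

Contact is made at about 4 N, so I release slowly.

```bash
python3 -m creep '[{"jaw":-0.5,"xyz":[0,0,0],"angular":[0,0,0]},{"jaw":-0.4,"xyz":[0,0,0],"angular":[0,0,0]},{"jaw":-0.2,"xyz":[0,0,0],"angular":[0,0,0]},{"jaw":0.2,"xyz":[0,0,0],"angular":[0,0,0]},{"jaw":0.2,"xyz":[0,0,0],"angular":[0,0,0]},{"jaw":0.2,"xyz":[0,0,0],"angular":[0,0,0]}]'
python3 -m creep '[{"jaw":0.2,"xyz":[0,0,-15],"angular":[0,0,0]},{"jaw":0.2,"xyz":[0,0,-40],"angular":[0,0,0]},{"jaw":0.2,"xyz":[0,0,-80],"angular":[0,0,0]},{"jaw":0.2,"xyz":[0,0,-120],"angular":[0,0,0]},{"jaw":0.2,"xyz":[-30,0,-160],"angular":[0,0,0]},{"jaw":0.2,"xyz":[-60,0,-170],"angular":[0,0,0]},{"jaw":0.2,"xyz":[-60,0,-170],"angular":[0,0,0]},{"jaw":0.2,"xyz":[-60,0,-170],"angular":[0,0,0]}]'
python3 - <<'E'
from h import *
im,d=save("wrist","w5"); P=cloud("wrist",d>0,d)
k=P[(P[:,2]>95)&(P[:,2]<104)&(np.hypot(P[:,0]-572,P[:,1]-43)<25)]; print("marker",len(k),cv2.minEnclosingCircle(k[:,:2].astype(np.float32)),np.median(k[:,2]))
im,d=viewer.get_image("side"); P=cloud("side",d>0,d)
k=P[(P[:,2]>85)&(P[:,2]<105)&(np.hypot(P[:,0]-585,P[:,1]+106)<30)]; print("knob",len(k),k.mean(0))
E
```

```text
clock: 23.4
eef_pos: [572.3, 42.7, 83.4]
tool_rot: [-3.142, -0.0, 1.571]
force: [-0.5, -1.1, 1.3]
width: 51.3
gripper_force: 0.0
clock: 24.4
eef_pos: [572.1, -16.4, 253.6]
tool_rot: [-3.141, -0.001, 1.571]
force: [0.1, 0.9, 0.3]
width: 51.1
gripper_force: 0.0
marker 648 ((572.3812255859375, 43.44100570678711), 10.840746879577637) 98.56877363559366
knob 114 [ 583.3537241  -107.09308932   94.14063909]
```

View pics/w5.png

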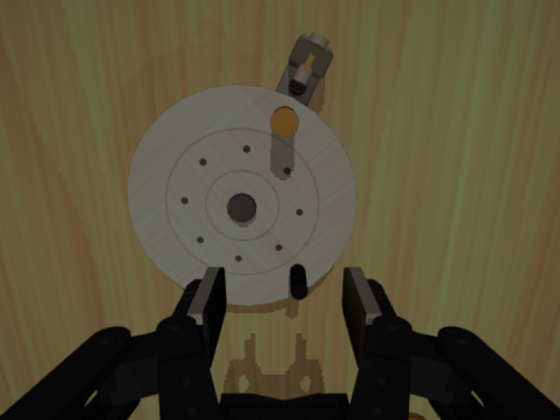

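The marker stands upright by the shoe at (285,121), and the knob is still where I left it at (298,282).

```bash
python3 -c "
from cell import ctrl; print(ctrl.finish_job())"
```

```text
the job is handed in; nothing more can be done
None
```

I turned the platter until the middle of the tight spot (crank angle about −0.90 rad) was at the shoe, set the marker upright beside it and let go, never going near the bead jar or ring cone, then handed in at about 24 s; no verdict came back.

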